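Latch an exchange block onto the sprung plate of a heater-shaker

TASK

Fit the washed cell block (the one with the row of four square wells) to the heater-shaker. Lift it out of the sloped draining rack, where only its upper end is free to grip, lay it flat on the desk with the wells up and let go; then take it across its middle, the only place where the shaker's nest leaves room for fingers, and set it on the sprung plate with its notched corner at the key post. Press it down and hold it until both end latches have swung in over its flanges, let go and leave it latched; the block with round bores stays in the rack.

Things in the scene. Friction and masses are not known exactly. Their poses are not given: they have to be found in the camera images.
- cell_block: Aluminium block, one row of four 13.5 mm square wells in its top; loose, about 0.28 kg. Body 102 x 46 x 38 mm (x long, z up); a 6 mm thick flange at the bottom of each end makes it 118 mm long; the +x flange lacks its -y corner (notch 12 x 8 mm). Origin: centre of the underside. Starts in either bay of the rack, inclined 20 degrees, +x (notched) end up, wells up.
- cell_block_key (a point): Middle of the missing (notched) flange corner of the cell block: 56.5 mm towards +x, 18.8 mm towards -y and 6 mm up from its origin.
- tube_block: Second aluminium block of the same outer form with three 25 mm round bores, in the rack's other bay. Stays there.
- rack: Fixed sloped draining rack of bent sheet steel, 94 x 215 mm, origin under its centre; bed rises 20 degrees towards +x. Two bays, centres 54 mm either side of the middle in y. Rails 50 mm apart and 27 mm high stand beside each block from near its low end to 12 mm beyond its middle; its upper end is free. A 10 mm stop at the low end: lift the block off the bed before moving it.
- shaker: Fixed bench heater-shaker, 200 x 200 mm, origin under its centre, control strip along its -x side. A grey table (top 52 mm above the desk) carries the nest for one block: a sprung plate between guides, long along the shaker's y. Guides: top 40 mm above the table, flared, 1.5 to 2 mm play all round below; at the middle of each long side a 52 mm gap for the fingers.
- nest (a point): Centre of the nest at the height of the table top. The sprung plate (100 x 44 mm) stands 29 mm above it when free. A block fits with its x axis along the shaker's +y axis (block yaw = shaker yaw + 90 degrees), notched corner at the key post; the other way round the post stops it.
- nest_key (a point): Top of the square key post (7.5 x 6.5 mm, 35 mm above the table) in the nest's +x, +y corner.
- plate (a joint): How far the sprung plate is pressed down (m): 0 free, 0.0225 at its stop. Spring 5 N at first, 12 N at the stop; with the latches 10 to 16 N when pressed at 20 mm/s, more if faster. Latched it rests near 0.0195, the block's underside 9.5 mm above the table.
- latch_left (a joint): Spring latch at the nest's +y end, a dark hook 16 mm wide with a grey thumb tab. 0 = swung in (also while the nest is empty); the passing flange pushes it out to about 0.2 rad. Hook underside 15.5 mm above the table. Damped: once the flange is below it (plate beyond 0.0205) it takes about 1 s to swing in again.
- latch_right (a joint): The same latch at the nest's -y end.

How it is judged:
By the outcome, as a careful person would: the job done as asked, in the order asked, and still so for the second after the job is handed in, with the robot touching nothing.
It also fails if it takes over 54 s, if anything falls off the work surface, if the arm or the gripper's body presses on something with over 40 N, if the wrist force passes 120 N, or if a joint passes its speed limit or range.

ROBOT

A 7-joint arm with a two-finger parallel gripper is mounted at the origin on a cart in front of the work surface, level with it; the furniture and walls round the work are solid. World frame = base frame: x ahead of the robot, y to its left, z up, the work surface at z = 0. Lengths are in m, angles in rad, forces in N, time in s.
With the tool pointing down it reaches from about 0.425 to 0.95 m from the base axis. Payload 4.7 kg.
Tool frame: the origin (TCP) lies midway between the tips of the shut fingers; the grasp point (between the pads) lies 19 mm behind it; z points along the fingers, y is the line along which they close (so a half turn about z gives the same grasp; the last joint's range is limited). The gripper opens to 85 mm and grips with 20 to 120 N. Pads are 22 mm wide; open, the fingers measure 114 mm over their backs; the gripper's body (76 mm by 85 mm) begins 54 mm behind the grasp point. The pads swing forward as they close: fully open they stand 13 mm farther back than shut.
Start: joints at [1.206, 0.469, -0.049, 1.532, 0.024, 1.141, -0.082], TCP at [0.222, -0.637, 0.231] pointing down, gripper open.
Joint ranges: [-2.59, 2.59], [-0.33, 1.99], [-1.39, 1.29], [0.1, 2.45], [-1.04, 4.18], [0.21, 1.99], [-2.66, 2.66]. Speed limits (rad/s): [2.57, 2.57, 3.14, 3.14, 3.14, 3.14, 3.14].

INTERFACE

Orientations are given as a rotation vector (axis times angle).
In Python, from cell import readout, snapshot, close_job, nets gives the robot as it stands.
- The arm moves only by the tool play_rows, never from a script. Its argument "targets" is one flat list of numbers, 5 for each row, row after row: the opening, from -1 (shut) to 1 (fully open), then the shift along the tool's x, y, z in mm, then the turn about the tool's z in degrees. A call has exactly 8 rows; each row shifts and turns the commanded pose from where the row before left it, along the tool's axes as they then stand; what a row does not reach is not made up. A row lasts 1/12 s, in which the tool goes at most 41.7 mm and 7.16 degrees, less where a joint would pass 70% of its speed; a pose out of reach is approached as far as the arm can. A call with a gripper value outside its range is refused whole. The fingers move at their own pace and stop on an object; the grip force is fixed at half the most. Time passes only in rows, so rows that do not move let the fingers close, or fill a call up. It gives the time, the measured TCP pose, the force, the opening and the grip force at its end, in the units of the state.
- readout.observe(): the state, without advancing time (a new reading comes with each control period).
- snapshot(name): name is "scene" or "side" or "wrist"; returns a dict with "color" (480x640x3 uint8, red, green, blue), "intrinsics" (3x3 intrinsics, pixels), "R" (3x3) and "t" (3): a world point X has camera coordinates R X + t. Camera axes: x right, y down, z forward; pixel columns grow to the right and rows downward; lengths in m; the calibration is good to about 2 mm. A picture is of the moment at which its call begins. There is no depth.
- close_job(): hands the job in; it is judged then, once.
Trained networks look in a picture, given as the dict that the camera call returned (one of the last four; its "shot" number tells which), for a name from the list of things; names that differ only in an ending like _2 or _b are one class to them, and where a whole thing is asked for, a point or a joint stands for the part that bears it (a point fixed in the world has none). Each returns a list of dicts, best first, with "score" (0 to 1); they miss things now and then, are a little off and sometimes report something else, mostly with a low value. They report only what shows in the picture. A call takes as long as a camera call.
- nets.look_for(thing, picture): "box" ([left, top, right, bottom] in pixels, round what is visible of it).
- nets.cut_out(thing, picture): "region" (480x640 bool, what is visible of it) and "box" ([left, top, right, bottom] in pixels, round what is visible of it).
The state is a dict: "clock": time; "joint_positions": joint angles; "qd": joint speeds; "joint_torque": joint torques, N m; "tool_pos": TCP position; "orientation": TCP orientation; "wrist_force": force on the tool from outside, world axes, zero at the start; "moment": the same for the moment, N m; "grip_width": finger opening in m; "grasp_force": force on a finger pad.
Only numpy, scipy, OpenCV 4.12 (cv2) and the standard library are available. Lean on these libraries where they do the work, as an engineer would, in place of code of your own. Each camera call takes 0.05 s, during which the arm holds its last target. There are 200 camera calls.

## Working session

There is one attempt and no reset: what is moved stays moved. The work goes in short steps, Python scripts to look and compute and a tool call to move; the robot and the scene stay as the last step left them, time stands still between calls to the robot, and variables do not carry over. Pictures are saved under pics/ and viewed, at most 10 in all, crops included, and the job is handed in when it is done.

Besides the shell and the picture viewer there is one more tool, called after "Emit:" as name(argument=value, ...) on one line, values as JSON. play_rows: Moves the arm, as the interface text tells. Its arguments: {"type":"object","properties":{"targets":{"type":"array"}},"required":["targets"]}

```bash
ls; mkdir -p pics; cat > h.py <<'E'
import numpy as np,cv2
from cell import readout,snapshot,close_job,nets
from scipy.spatial.transform import Rotation as Ro
def save(n,p): cv2.imwrite('pics/'+n+'.png',p['color'][:,:,::-1])
def proj(p,X):
    c=np.atleast_2d(X)@np.array(p['R']).T+p['t']; u=c@np.array(p['intrinsics']).T; return u[:,:2]/u[:,2:]
def ray(p,uv):
    R=np.array(p['R']); d=R.T@np.linalg.inv(p['intrinsics'])@[uv[0],uv[1],1]; return -R.T@p['t'],d/np.linalg.norm(d)
def onz(p,uv,z):
    o,d=ray(p,uv); return o+d*(z-o[2])/d[2]
def tri(*a):
    A=0;b=0
    for p,uv in a:
        o,d=ray(p,uv);M=np.eye(3)-np.outer(d,d);A=A+M;b=b+M@o
    return np.linalg.solve(A,b)
E
python3 - <<'E'
from h import *
s=readout.observe();print({k:np.round(v,3).tolist() for k,v in s.items()})
P={}
for n in ['scene','side','wrist']:
    p=P[n]=snapshot(n);save(n+'0',p)
    C=-np.array(p['R']).T@p['t'];print(n,C.round(3),np.array(p['R'])[2].round(2),p['intrinsics'][0][0])
    for t in ['cell_block','tube_block','rack','shaker','cell_block_key','nest_key','latch_left']:
        print(t,[(round(r['score'],2),np.round(r['box']).tolist()) for r in nets.look_for(t,p)[:3]])
a,b=P['scene'],P['side']
cv2.imwrite('pics/both.png',np.hstack([a['color'],b['color']])[:,:,::-1])
E
```

```text
pics
{'clock': 0.0, 'joint_positions': [1.206, 0.469, -0.049, 1.534, 0.024, 1.141, -0.082], 'qd': [-0.001, -0.001, 0.0, -0.0, -0.001, 0.001, 0.0], 'joint_torque': [-0.0, -51.032, -0.047, -23.771, 0.011, 0.008, -0.0], 'tool_pos': [0.222, -0.637, 0.23], 'orientation': [-3.095, -0.525, 0.001], 'wrist_force': [-0.435, 0.344, -0.142], 'moment': [-0.044, -0.004, 0.026], 'grasp_force': 0.0, 'grip_width': 0.085}
scene [-0.003  0.921  0.56 ] [ 0.47 -0.79 -0.4 ] 569.6429235131462
cell_block [(0.77, [374.0, 209.0, 423.0, 253.0])]
tube_block [(0.83, [407.0, 202.0, 452.0, 241.0])]
rack [(0.94, [366.0, 219.0, 457.0, 271.0])]
shaker [(0.86, [165.0, 288.0, 328.0, 405.0])]
cell_block_key [(0.82, [372.0, 212.0, 422.0, 253.0])]
nest_key [(0.86, [167.0, 288.0, 330.0, 408.0])]
latch_left []
side [ 0.206 -0.919  0.957] [ 0.27  0.68 -0.68] 561.1147019534678
cell_block [(0.64, [293.0, 288.0, 350.0, 318.0])]
tube_block [(0.63, [291.0, 328.0, 352.0, 362.0])]
rack [(0.74, [292.0, 310.0, 344.0, 392.0])]
shaker [(0.96, [239.0, 151.0, 318.0, 214.0]), (0.2, [292.0, 290.0, 348.0, 320.0])]
cell_block_key [(0.87, [293.0, 286.0, 351.0, 322.0])]
nest_key [(0.64, [239.0, 151.0, 319.0, 215.0])]
latch_left [(0.43, [284.0, 154.0, 291.0, 159.0])]
wrist [ 0.285 -0.615  0.374] [-0.25 -0.09 -0.97] 384.07831323984885
cell_block []
tube_block []
rack []
shaker []
cell_block_key []
nest_key []
latch_left []
```

```bash
python3 - <<'E'
import cv2,numpy as np
a=cv2.imread('pics/scene0.png');b=cv2.imread('pics/side0.png')
f=lambda im,x,y,w,h:cv2.resize(im[y:y+h,x:x+w],(400,300),interpolation=cv2.INTER_CUBIC)
cv2.imwrite('pics/c0.png',np.vstack([np.hstack([f(a,345,185,128,96),f(a,150,270,200,150)]),np.hstack([f(b,260,275,160,120),f(b,220,140,120,90)])]))
E
```

```text
(no output)
```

View pics/c0.png

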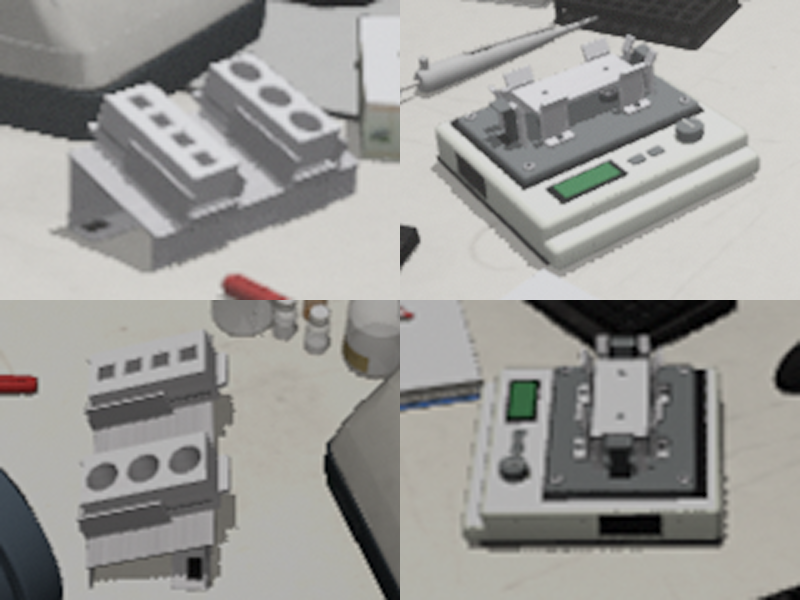

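View pics/scene0.png

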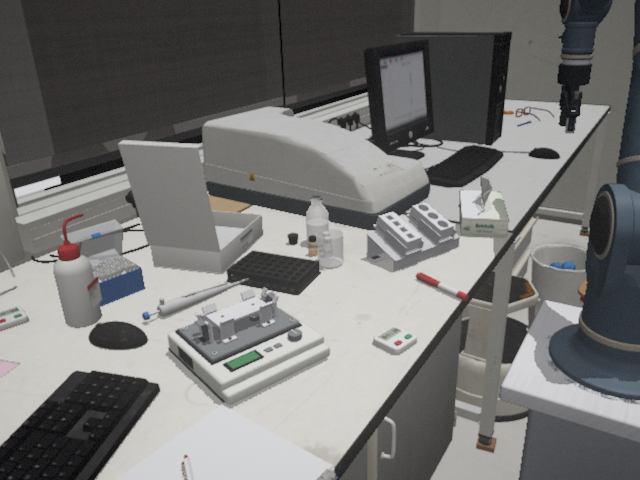

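The crops show the cell block (four square wells) in the rack bay nearer the shaker (scene ≈ (398,230), side ≈ (321,303)), the tube block in the other (scene ≈ (430,221)); shaker nest is empty with a plate at scene ≈ (238,315), latches at its ends.

```bash
python3 - <<'E'
from h import *
a=snapshot('scene');b=snapshot('side')
C={}
for t in ['cell_block','tube_block','rack','shaker']:
    c=[]
    for p in (a,b):
        m=nets.cut_out(t,p)[0]['region'];y,x=np.nonzero(m);r=cv2.minAreaRect(np.c_[x,y].astype(np.float32));c.append((x.mean(),y.mean()))
    X=tri((a,c[0]),(b,c[1]));print(t,np.round(c,1).tolist(),X.round(4), np.abs(proj(a,X)-c[0]).max(),np.hypot(*X[:2]))
# wells hand picked (crop px -> image): crop1 scale 3.125 origin 345,185 ; crop3 scale 2.5 origin 260,275
w1=np.array([[142,102],[162,121],[183,139],[204,158]])/3.125+[345,185]
w3=(np.array([[107,372],[134,365],[161,359],[188,353]])-[0,300])/2.5+[260,275]
# scene first = upper end (far from robot); side: last = right
for i in range(4): print(tri((a,w1[i]),(b,w3[3-i])).round(4))
# plate points: crop2 scale2 origin150,270 ; crop4 scale 3.333 origin 220,140
# shaker corners at side image and scene
print('latch holes on plate', tri((a,(150+545/2,270+93/2)),(b,(220+621/3.333-400/3.333,140+ (410-300)/3.333))) if 0 else '')
E
```

```text
cell_block [[397.8, 229.4], [322.9, 303.2]] [ 0.4904 -0.2021  0.0751] 0.4788958181019325 0.5304113291217801
tube_block [[430.3, 218.8], [321.8, 345.4]] [ 0.4497 -0.3016  0.0748] 0.3807038184144744 0.5414953017943265
rack [[408.4, 245.9], [319.1, 353.0]] [ 0.4723 -0.2627  0.0066] 5.490811763397289 0.540482395876666
shaker [[245.8, 345.3], [322.0, 345.6]] [ 0.6592  0.002  -0.241 ] 47.71861488391113 0.6591628036133828
[ 0.5137 -0.2113  0.0971]
[ 0.4934 -0.2025  0.0886]
[ 0.4728 -0.1943  0.0809]
[ 0.4521 -0.1863  0.0725]
latch holes on plate
```

```bash
python3 - <<'E'
from h import *
a=snapshot('scene');b=snapshot('side')
A=lambda x,y:(150+(x-400)/2,270+y/2)
B=lambda x,y:(220+(x-400)/3.333,140+(y-300)/3.333)
# plate centre; table corners near -x strip etc
for n,u,v in [('plate',A(580,87),B(620,398)),('knob',A(689,128),B(515,464)),('lcd',A(587,182),B(523,399)),('table corner',A(528,183),B(546,371)),('table corner2',A(700,108),B(545,495))]:
    X=tri((a,u),(b,v));print(n,X.round(3),np.abs(proj(a,X)-u).max().round(1))
E
```

```text
plate [0.568 0.276 0.076] 0.9
knob [0.473 0.254 0.051] 0.6
lcd [0.506 0.348 0.044] 0.5
table corner [0.537 0.378 0.048] 1.0
table corner2 [0.486 0.215 0.046] 0.1
```

Emit:
play_rows(targets=[1,23,-21,-4,0,1,23,-21,-4,0,1,23,-21,-4,0,1,23,-21,-4,0,1,23,-21,-4,0,1,23,-21,-4,0,1,23,-21,-4,0,1,23,-21,-4,0])

```text
clock: 2.47
tool_pos: [0.3413, -0.4167, 0.2637]
orientation: [3.097, 0.525, 0.0]
wrist_force: [-0.1, 0.4, -0.2]
grip_width: 0.0853
grasp_force: 0.0
```

Emit:
play_rows(targets=[1,23,-21,-4,0,1,23,-21,-4,0,1,23,-21,-4,0,1,23,-21,-4,0,1,23,-21,-4,0,1,23,-21,-4,0,1,23,-21,-4,0,1,23,-21,-4,0])

```text
clock: 3.13
tool_pos: [0.4597, -0.1974, 0.2958]
orientation: [3.097, 0.525, 0.001]
wrist_force: [0.6, -0.7, 0.3]
grip_width: 0.0852
grasp_force: 0.0
```

Emit:
play_rows(targets=[1,0,0,0,6,1,0,0,0,6,1,0,0,0,6,1,0,0,0,6,1,0,0,0,6,1,0,0,0,6,1,0,0,0,5.4,1,0,0,0,0])

```text
clock: 3.8
tool_pos: [0.4592, -0.1988, 0.2955]
orientation: [3.082, -0.606, 0.001]
wrist_force: [0.7, -0.3, 0.1]
grip_width: 0.085
grasp_force: 0.0
```

```bash
python3 - <<'E'
from h import *
p=snapshot('wrist');save('w1',p);np.savez('w1.npz',**{k:np.array(p[k]) for k in ('intrinsics','R','t')})
for t in ['cell_block','tube_block','rack']:
    print(t,[(round(r['score'],2),np.round(r['box']).tolist()) for r in nets.look_for(t,p)[:3]])
E
```

```text
cell_block [(0.56, [293.0, 103.0, 342.0, 224.0])]
tube_block [(0.65, [400.0, 102.0, 468.0, 224.0]), (0.43, [0.0, 240.0, 27.0, 354.0])]
rack [(0.91, [259.0, 112.0, 490.0, 222.0])]
```

View pics/w1.png

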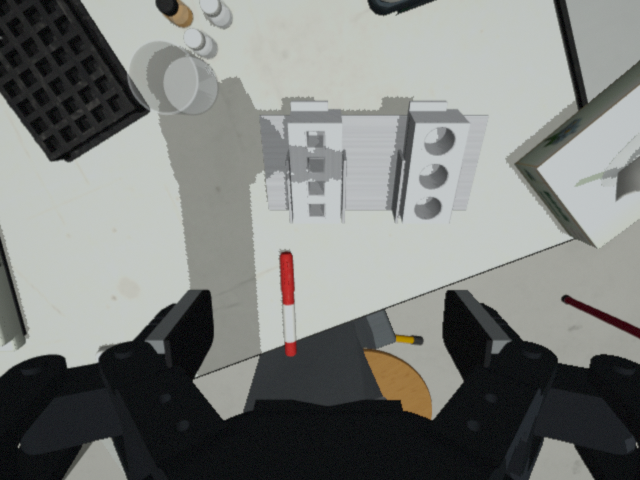

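Emit:
play_rows(targets=[1,6,0,9,0,1,6,0,9,0,1,6,0,9,0,1,6,0,9,0,1,6,0,9,0,1,0,0,9,0,1,0,0,0,0,1,0,0,0,0])

```text
clock: 4.67
tool_pos: [0.4865, -0.2099, 0.2404]
orientation: [-3.083, 0.603, 0.003]
wrist_force: [0.1, 0.3, -0.2]
grip_width: 0.0854
grasp_force: 0.0
```

```bash
python3 - <<'E'
from h import *
p=snapshot('wrist');save('w2',p);np.savez('w2.npz',**{k:np.array(p[k]) for k in ('intrinsics','R','t')})
E
```

```text
(no output)
```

View pics/w2.png

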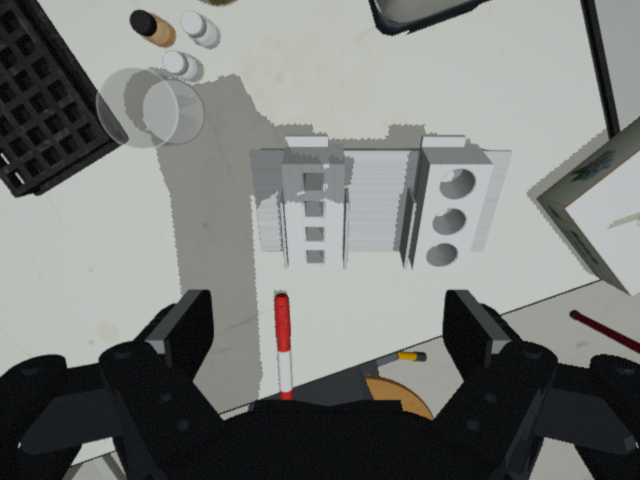

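Wrist views: wells at (316,139…210) in w1 and (313,181…256) in w2; flange top edge at (310,102)/(306,137); a free strip of desk lies left of the block (≈(100,270) in w1).

```bash
python3 - <<'E'
from h import *
q1=dict(np.load('w1.npz'));q2=dict(np.load('w2.npz'))
W1=[(316,139),(316,163.5),(316.3,187.5),(316.3,210)];W2=[(313,181),(314,207.5),(314.5,233),(315,256)]
X=np.array([tri((q1,a),(q2,b)) for a,b in zip(W1,W2)]);print(X.round(4))
c=X.mean(0);d=X[0]-X[3];print('c',c.round(4),'yaw',np.degrees(np.arctan2(d[1],d[0])),'tilt',np.degrees(np.arctan2(d[2],np.hypot(*d[:2]))),np.linalg.norm(d)/3)
s=readout.observe();R=Ro.from_rotvec(s['orientation']).as_matrix();print(s['tool_pos'],R.round(3),s['joint_positions'].round(2) if hasattr(s['joint_positions'],'round') else s['joint_positions'])
yaw=np.radians(-22.1);u=np.array([np.cos(yaw),np.sin(yaw),0])
# free desk points
for uv in [(100,270),(60,330),(287,255),(290,355),(195,378),(575,240),(60,160),(170,110)]:print(uv,onz(q1,uv,0).round(3))
top=c
for h in (24,28,32):
    g=top+u*(.013+h/1000);print(h,g[:2].round(4),'delta tool',(R.T@(np.r_[g[:2],.07]-s['tool_pos'])*1000).round(1))
E
```

```text
[[ 0.5156 -0.2098  0.0946]
 [ 0.4955 -0.2015  0.0875]
 [ 0.4742 -0.1927  0.0793]
 [ 0.4519 -0.1832  0.0667]]
c [ 0.4843 -0.1968  0.082 ] yaw -22.661861880640704 tilt 22.050812360382796 0.024826330541698933
[ 0.48688533 -0.21004878  0.24118557] [[ 0.926 -0.377 -0.   ]
 [-0.377 -0.926  0.   ]
 [-0.     0.    -1.   ]] [ 0.55  0.24 -0.26  1.85  0.07  1.06 -1.7 ]
(100, 270) [0.471 0.096 0.   ]
(60, 330) [ 0.419  0.186 -0.   ]
(287, 255) [ 0.402 -0.122  0.   ]
(290, 355) [ 0.276 -0.07   0.   ]
(195, 378) [0.292 0.059 0.   ]
(575, 240) [ 0.29  -0.446  0.   ]
(60, 160) [0.602 0.069 0.   ]
(170, 110) [ 0.603 -0.071  0.   ]
24 [ 0.5186 -0.2107] delta tool [ 29.7 -11.4 171.2]
28 [ 0.5223 -0.2122] delta tool [ 33.7 -11.4 171.2]
32 [ 0.526  -0.2137] delta tool [ 37.7 -11.4 171.2]
```

Emit:
play_rows(targets=[1,6,-2,18,0,1,6,-2,18,0,1,6,-2,18,0,1,6,-2,18,0,1,6,-2,18,0,1,4,-1.5,18,0,1,0,0,12,0,1,0,0,0,0])

```text
clock: 5.38
tool_pos: [0.5213, -0.2118, 0.1193]
orientation: [-3.083, 0.603, 0.006]
wrist_force: [0.2, 0.1, -0.5]
grip_width: 0.0855
grasp_force: 0.0
```

```bash
python3 - <<'E'
from h import *
p=snapshot('wrist');save('w3',p)
a=snapshot('scene');b=snapshot('side')
f=lambda im,x,y,w,h:cv2.resize(im[y:y+h,x:x+w],(400,300),interpolation=cv2.INTER_CUBIC)
cv2.imwrite('pics/c3.png',np.vstack([np.hstack([f(a['color'],325,160,144,108),f(b['color'],260,255,144,108)]),cv2.resize(p['color'],(800,600))[150:450]])[:,:,::-1])
E
```

```text
(no output)
```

View pics/c3.png

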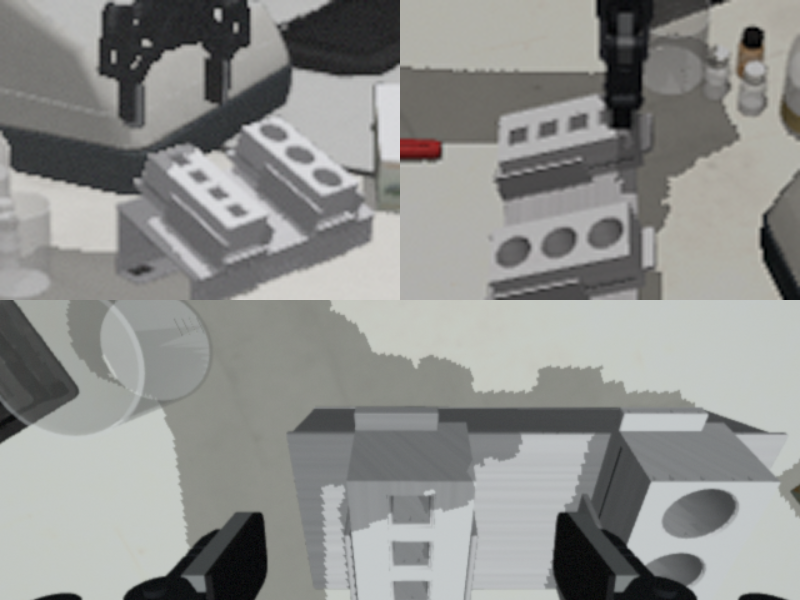

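Picture: fingers straddle the cell block's upper end, centred (mid ≈ (410,555), wells ≈ (411,510)); yaw matches and finger gap is clear of the tube block.

Emit:
play_rows(targets=[1,0,0,9,0,1,0,0,9,0,1,0,0,9,0,1,0,0,9,0,1,0,0,7,0,1,0,0,6,0,1,0,0,0,0,-1,0,0,0,0])

```text
clock: 6.2
tool_pos: [0.5227, -0.2122, 0.0718]
orientation: [-3.083, 0.604, 0.001]
wrist_force: [0.5, 1.0, 0.9]
grip_width: 0.0758
grasp_force: 0.0
```

Emit:
play_rows(targets=[-1,0,0,0,0,-1,0,0,0,0,-1,0,0,0,0,-1,0,0,0,0,-1,0,0,0,0,-1,0,0,0,0,-1,0,0,0,0,-1,0,0,0,0])

```text
clock: 6.87
tool_pos: [0.5234, -0.2125, 0.0732]
orientation: [3.083, -0.604, 0.002]
wrist_force: [-0.6, 0.2, 5.9]
grip_width: 0.045
grasp_force: 62.5
```

Emit:
play_rows(targets=[-1,0,0,-4,0,-1,0,0,-8,0,-1,0,0,-10,0,-1,0,0,-12,0,-1,0,0,-12,0,-1,0,0,-12,0,-1,0,0,-12,0,-1,0,0,-4,0])

```text
clock: 7.53
tool_pos: [0.5241, -0.2127, 0.1491]
orientation: [3.082, -0.604, 0.007]
wrist_force: [0.6, -0.0, -1.5]
grip_width: 0.0449
grasp_force: 61.7
```

Emit:
play_rows(targets=[-1,-5,-10,0,0,-1,-12,-22,0,0,-1,-18,-34,0,0,-1,-20,-38,0,0,-1,-20,-38,0,0,-1,-18,-34,0,0,-1,-12,-22,0,0,-1,-4,-8,0,0])

```text
clock: 8.2
tool_pos: [0.498, 0.0233, 0.1461]
orientation: [-3.083, 0.591, 0.003]
wrist_force: [1.1, 0.7, -2.9]
grip_width: 0.0451
grasp_force: 61.8
```

```bash
python3 - <<'E'
from h import *
p=snapshot('wrist')
a=snapshot('scene');b=snapshot('side');s=readout.observe();print(s['tool_pos'],s['wrist_force'],s['grip_width'],s['grasp_force'])
t=proj(a,s['tool_pos'])[0].astype(int);v=proj(b,s['tool_pos'])[0].astype(int);print(t,v)
f=lambda im,x,y,w,h:cv2.resize(im[y:y+h,x:x+w],(400,300),interpolation=cv2.INTER_CUBIC)
cv2.imwrite('pics/c4.png',np.vstack([np.hstack([f(a['color'],t[0]-80,t[1]-50,160,120),f(b['color'],v[0]-72,v[1]-54,144,108)]),cv2.resize(p['color'],(800,600))[100:400]])[:,:,::-1])
E
```

```text
[0.49929818 0.01741783 0.14597929] [-0.01876519 -0.766165   -3.24425866] 0.045194510731028766 61.818699877667314
[347 231] [291 213]
```

View pics/c4.png

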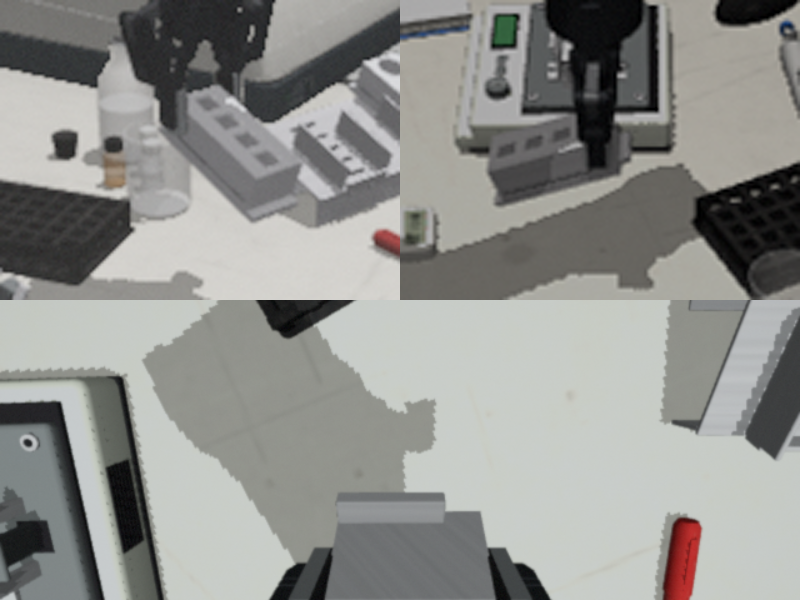

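Picture: block held at its upper end still at ~20° wells up, notch on the +x/−y corner; desk under it clear (pen and shaker well off).

Emit:
play_rows(targets=[-1,0,0,8,0,-1,0,0,14,0,-1,0,0,16,0,-1,0,0,16,0,-1,0,0,14,0,-1,0,0,10,0,-1,0,0,6,0,-1,0,0,4,0])

```text
clock: 9.02
tool_pos: [0.4996, 0.0159, 0.0573]
orientation: [3.082, -0.607, -0.002]
wrist_force: [-0.3, 0.1, -2.3]
grip_width: 0.0448
grasp_force: 61.8
```

Emit:
play_rows(targets=[-1,0,0,3,0,-1,0,0,3,0,-1,1,0,3,0,-1,1,0,3,0,-1,1,0,3,0,-1,1,0,3,0,-1,1,0,3,0,-1,1,0,3,0])

```text
clock: 9.68
tool_pos: [0.5082, 0.0139, 0.0358]
orientation: [3.083, -0.604, 0.008]
wrist_force: [3.3, -2.6, 8.0]
grip_width: 0.0448
grasp_force: 63.4
```

Emit:
play_rows(targets=[-1,1,0,2.5,0,-1,1,0,2.5,0,-1,1,0,2.5,0,-1,1,0,2.5,0,-1,1,0,2,0,-1,0,0,2,0,-1,0,0,2,0,-1,0,0,0,0])

```text
clock: 10.35
tool_pos: [0.514, 0.0122, 0.02]
orientation: [-3.082, 0.605, -0.011]
wrist_force: [4.1, -2.7, 6.7]
grip_width: 0.0448
grasp_force: 64.1
```

```bash
python3 - <<'E'
from h import *
p=snapshot('wrist')
a=snapshot('scene');b=snapshot('side');s=readout.observe();print(s['tool_pos'],s['wrist_force'],s['moment'],s['grip_width'],s['grasp_force'])
t=proj(a,s['tool_pos'])[0].astype(int);v=proj(b,s['tool_pos'])[0].astype(int)
f=lambda im,x,y,w,h:cv2.resize(im[y:y+h,x:x+w],(400,300),interpolation=cv2.INTER_CUBIC)
cv2.imwrite('pics/c5.png',np.hstack([f(a['color'],t[0]-50,t[1]-60,120,90),f(b['color'],v[0]-72,v[1]-54,144,108)])[:,:,::-1])
E
```

```text
[0.51379295 0.01233699 0.02005141] [ 4.05573982 -2.5583556   5.53451257] [-0.33723904 -0.37398486  0.05399035] 0.04503318440824404 64.07091557979584
```

View pics/c5.png

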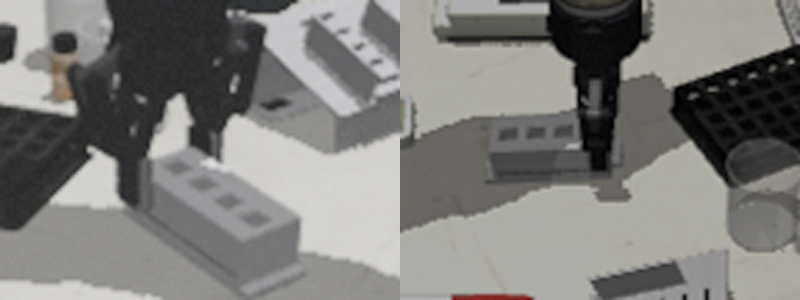

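Picture: block almost flat now, wells up, upper end still slightly raised. Continuing slowly.

Emit:
play_rows(targets=[-1,0,0,1,0,-1,0,0,1,0,-1,0,0,1,0,-1,0,0,1,0,-1,0,0,1,0,-1,0,0,1,0,-1,0,0,0,0,-1,0,0,0,0])

```text
clock: 11.17
tool_pos: [0.5138, 0.0126, 0.0141]
orientation: [-3.081, 0.605, -0.011]
wrist_force: [3.8, -1.5, 5.9]
grip_width: 0.0451
grasp_force: 64.5
```

Emit:
play_rows(targets=[-1,0,0,1,0,-1,0,0,1,0,-1,0,0,1,0,-1,0,0,1,0,-1,0,0,0,0,-1,0,0,0,0,-1,0,0,0,0,-1,0,0,0,0])

```text
clock: 11.83
tool_pos: [0.5141, 0.0126, 0.011]
orientation: [-3.082, 0.604, -0.012]
wrist_force: [0.8, -2.4, 14.5]
grip_width: 0.0449
grasp_force: 65.7
```

Emit:
play_rows(targets=[1,0,0,0,0,1,0,0,0,0,1,0,0,0,0,1,0,0,0,0,1,0,0,0,0,1,0,0,-10,0,1,0,0,-20,0,1,0,0,-25,0])

```text
clock: 12.5
tool_pos: [0.5086, 0.0129, 0.0631]
orientation: [3.082, -0.603, -0.006]
wrist_force: [0.9, -0.5, -0.4]
grip_width: 0.0851
grasp_force: 0.0
```

Emit:
play_rows(targets=[1,-4,0,-30,0,1,-4,0,-30,0,1,-4,0,-30,0,1,-4,0,-30,0,1,-4,0,-20,0,1,0,0,0,0,1,0,0,0,0,1,0,0,0,0])

```text
clock: 13.17
tool_pos: [0.4908, 0.0202, 0.2028]
orientation: [3.082, -0.604, -0.002]
wrist_force: [-0.1, 0.3, -0.8]
grip_width: 0.0857
grasp_force: 0.0
```

```bash
python3 - <<'E'
from h import *
p=snapshot('wrist');save('w6',p);np.savez('w6.npz',**{k:np.array(p[k]) for k in ('intrinsics','R','t')})
for r in nets.cut_out('cell_block',p)[:2]:
    print(r['score'],np.round(r['box']))
s=readout.observe();print(s['tool_pos'],s['orientation'])
E
```

```text
0.71 [298. 157. 355. 292.]
[0.49056882 0.02023217 0.20200659] [ 3.08233605 -0.60370756 -0.00429443]
```

View pics/w6.png

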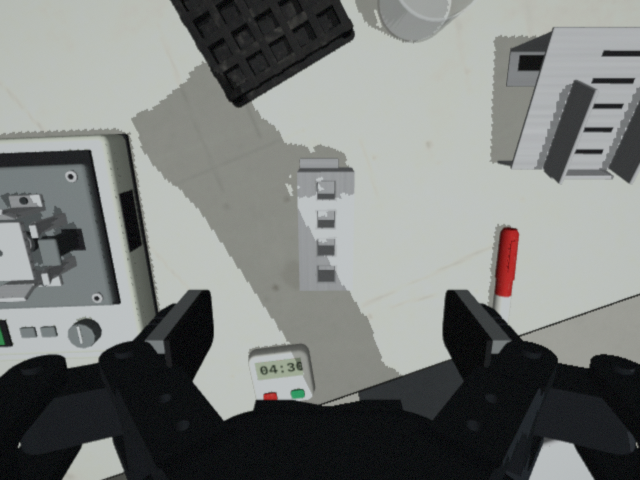

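Picture: block lies flat, wells up at (326,188…274), +x (notch) end up in the image, desk round it clear; timer at (280,375) and shaker at left. Now measure the nest with the hand empty.

Emit:
play_rows(targets=[1,-4,-33,-6,0,1,-4,-33,-6,0,1,-4,-33,-6,0,1,-4,-33,-6,0,1,-4,-33,-6,0,1,-4,-33,-6,0,1,-4,-33,-6,0,1,-4,-33,-6,0])

```text
clock: 13.93
tool_pos: [0.5613, 0.2781, 0.2496]
orientation: [3.081, -0.604, -0.004]
wrist_force: [1.6, -0.2, -1.1]
grip_width: 0.0854
grasp_force: 0.0
```

Emit:
play_rows(targets=[1,0,0,0,0,1,0,0,0,0,1,0,0,0,0,1,0,0,0,0,1,0,0,0,0,1,0,0,0,0,1,0,0,0,0,1,0,0,0,0])

```text
clock: 14.6
tool_pos: [0.5615, 0.2764, 0.2514]
orientation: [3.083, -0.605, 0.0]
wrist_force: [0.1, 0.9, 0.5]
grip_width: 0.0856
grasp_force: 0.0
```

```bash
cat >> h.py <<'E'
def nest(name):
    p=snapshot('wrist');save(name,p);np.savez(name+'.npz',**{k:np.array(p[k]) for k in ('intrinsics','R','t')})
    print(readout.observe()['tool_pos'])
    for t in ['plate','latch_left','shaker','nest_key']:
        for i,r in enumerate(nets.cut_out(t,p)[:3]):
            y,x=np.nonzero(r['region']);print(t,round(r['score'],2),np.round(r['box'],1),x.mean().round(1),y.mean().round(1),len(x),np.round(cv2.boxPoints(cv2.minAreaRect(np.c_[x,y].astype(np.float32))),1).tolist())
            np.save(f'{name}_{t}{i}.npy',r['region'])
    return p
E
python3 -c "
from h import *
nest('w7')"
```

```text
[0.56150258 0.2765931  0.25145469]
plate 0.67 [260.7 171.  382.2 229. ] 322.5 198.9 6431 [[260.3999938964844, 174.0], [381.8999938964844, 169.1999969482422], [384.0, 223.8000030517578], [262.6000061035156, 228.5]]
latch_left 0.97 [224.9 185.5 257.5 216.6] 242.6 202.3 641 [[227.3000030517578, 192.60000610351562], [256.3999938964844, 188.6999969482422], [259.6000061035156, 212.8000030517578], [230.5, 216.6999969482422]]
shaker 0.66 [388.4 182.5 413.7 213.6] 402.0 196.0 690 [[385.79998779296875, 209.0], [387.20001220703125, 182.5], [416.6000061035156, 184.10000610351562], [415.1000061035156, 210.60000610351562]]
shaker 0.57 [209.4  98.5 432.3 308.8] 323.7 201.1 42928 [[208.10000610351562, 106.0], [430.79998779296875, 96.69999694824219], [439.5, 302.0], [216.8000030517578, 311.29998779296875]]
nest_key 0.63 [208.9  96.  431.4 311.7] 323.6 201.3 43255 [[207.5, 105.0], [430.79998779296875, 96.5999984741211], [438.5, 302.8999938964844], [215.1999969482422, 311.20001220703125]]
nest_key 0.18 [228.8 187.6 259.6 220.7] 242.8 202.4 682 [[225.10000610351562, 193.60000610351562], [256.79998779296875, 187.1999969482422], [261.70001220703125, 211.6999969482422], [230.0, 218.0]]
```

Emit:
play_rows(targets=[1,-15,0,-4,0,1,-15,0,-4,0,1,-15,0,-4,0,1,-15,0,-4,0,1,0,0,0,0,1,0,0,0,0,1,0,0,0,0,1,0,0,0,0])

```text
clock: 15.52
tool_pos: [0.5067, 0.2989, 0.2669]
orientation: [3.082, -0.606, 0.0]
wrist_force: [0.1, -0.5, -0.2]
grip_width: 0.0852
grasp_force: 0.0
```

```bash
python3 -c "
from h import *
nest('w8')
im=np.hstack([cv2.imread('pics/w7.png')[40:340,110:510],cv2.imread('pics/w8.png')[0:300,110:510]])
cv2.imwrite('pics/c8.png',im)"
```

```text
[0.50671113 0.29882772 0.26681927]
plate 0.6 [263.9  98.4 382.3 153.5] 322.1 124.8 6665 [[259.79998779296875, 99.0], [382.3999938964844, 94.0999984741211], [384.6000061035156, 150.1999969482422], [262.0, 155.10000610351562]]
plate 0.16 [225.7 113.1 259.8 144.8] 242.5 128.8 700 [[227.0, 117.0], [259.0, 117.0], [259.0, 141.0], [227.0, 141.0]]
latch_left 0.91 [227.7 114.8 258.5 145. ] 242.1 129.1 627 [[228.0, 117.0], [258.0, 117.0], [258.0, 141.0], [228.0, 141.0]]
shaker 0.57 [208.2  26.2 432.5 251.9] 323.5 137.1 45952 [[206.60000610351562, 35.599998474121094], [430.70001220703125, 26.100000381469727], [440.0, 244.39999389648438], [215.89999389648438, 254.0]]
nest_key 0.91 [208.7  26.7 432.9 252.8] 323.5 137.0 45667 [[206.6999969482422, 36.20000076293945], [430.70001220703125, 26.0], [440.6000061035156, 243.8000030517578], [216.60000610351562, 254.0]]
nest_key 0.19 [260.1  95.2 384.  154.7] 322.2 125.0 6533 [[260.79998779296875, 100.0999984741211], [381.8999938964844, 94.9000015258789], [384.29998779296875, 150.0], [263.1000061035156, 155.1999969482422]]
```

View pics/c8.png

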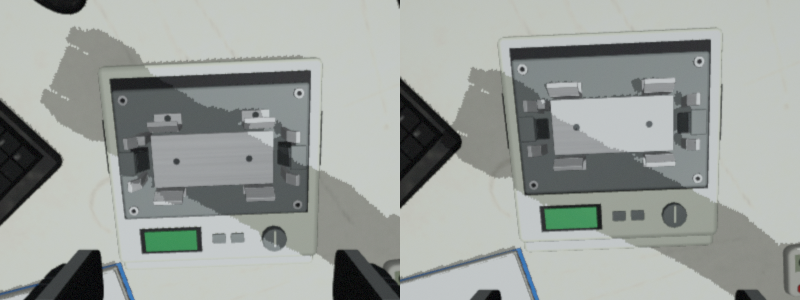

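Picture: plate at w7 (322,199)/w8 (322,125), two plate holes at (286,201),(359,198) / (286,127),(359,124), latches left/right, control strip at the bottom (−x), key corner up-left.

```bash
python3 - <<'E'
from h import *
q7=dict(np.load('w7.npz'));q8=dict(np.load('w8.npz'));q6=dict(np.load('w6.npz'))
def blob(n,u,r=6,dark=True):
    g=cv2.cvtColor(cv2.imread(f'pics/{n}.png'),cv2.COLOR_BGR2GRAY).astype(float);x,y=map(int,u)
    w=g[y-r:y+r+1,x-r:x+r+1];w=(np.median(w)-w) if dark else (w-np.median(w));w=np.clip(w-.4*w.max(),0,None)
    Y,Xx=np.mgrid[y-r:y+r+1,x-r:x+r+1];return (w*Xx).sum()/w.sum(),(w*Y).sum()/w.sum()
H=[]
for a,b in [((286,201),(286,127)),((359,198),(359,124))]:
    A,B=blob('w7',a),blob('w8',b);X=tri((q7,A),(q8,B));H.append(X);print('hole',np.round(A,1),np.round(B,1),X.round(4),(proj(q7,X)-A).round(1))
H=np.array(H);d=H[0]-H[1];print('mid',H.mean(0).round(4),'yaw+y',np.degrees(np.arctan2(d[1],d[0])).round(2),np.linalg.norm(d))
for n,q in (('w7',q7),('w8',q8)):
    y,x=np.nonzero(np.load(f'{n}_plate0.npy'));c=cv2.boxPoints(cv2.minAreaRect(np.c_[x,y].astype(np.float32)))
    Z=np.array([onz(q,u,.081) for u in c]);print(n,'plate at .081: centre',Z.mean(0).round(4),[ (np.linalg.norm(Z[i]-Z[i-1])*1000).round(1) for i in range(4)],[np.degrees(np.arctan2(*(Z[i]-Z[i-1])[1::-1])).round(1) for i in range(4)])
    print(' hole mid at .081',np.mean([onz(q,blob(n,u),.081) for u in ([(286,201),(359,198)] if n=='w7' else [(286,127),(359,124)])],0).round(4))
S7=[(232,140),(408,133),(244,252),(408,245)];S8=[(232,69),(408,62),(243,185),(408,178)]
S=np.array([tri((q7,blob('w7',a,6,False)),(q8,blob('w8',b,6,False))) for a,b in zip(S7,S8)]);print('screws',S.round(4).tolist(),S.mean(0).round(4))
# block
W=[(326,188),(326,218),(326.5,247),(327,274)]
D=np.array([onz(q6,u,.038) for u in W]);e=D[0]-D[3];print('block',D.round(4).tolist(),D.mean(0).round(4),np.degrees(np.arctan2(e[1],e[0])).round(2),np.linalg.norm(e)/3)
E
```

```text
hole [286.1 201. ] [285.8 127.3] [0.5813 0.3064 0.0791] [[-0.1 -0. ]]
hole [358.7 198.2] [358.7 123.6] [0.5612 0.2495 0.0816] [[ 0. -0.]]
mid [0.5712 0.278  0.0804] yaw+y 70.49 0.06037613507623352
w7 plate at .081: centre [0.5715 0.2778 0.081 ] [np.float64(45.8), np.float64(98.5), np.float64(45.6), np.float64(102.3)] [np.float64(-22.6), np.float64(-110.0), np.float64(162.1), np.float64(70.1)]
 hole mid at .081 [0.5713 0.2778 0.081 ]
w8 plate at .081: centre [0.5715 0.2778 0.081 ] [np.float64(44.7), np.float64(99.3), np.float64(44.5), np.float64(103.0)] [np.float64(-22.5), np.float64(-110.1), np.float64(162.3), np.float64(70.0)]
 hole mid at .081 [0.5712 0.2779 0.081 ]
screws [[0.6451, 0.3323, 0.0509], [0.5924, 0.1888, 0.0529], [0.5509, 0.3653, 0.0557], [0.4971, 0.2225, 0.0482]] [0.5714 0.2772 0.0519]
block [[0.5089, 0.0148, 0.038], [0.486, 0.0242, 0.038], [0.4627, 0.0333, 0.038], [0.4401, 0.042, 0.038]] [0.4744 0.0286 0.038 ] -21.59 0.024659359831365867
```

Emit:
play_rows(targets=[1,10,37,10,0,1,10,37,10,0,1,10,37,10,0,1,10,37,10,0,1,10,37,10,0,1,11,37,10,0,1,11,37,10,0,1,0,3.5,10,0])

```text
clock: 16.43
tool_pos: [0.4727, 0.0213, 0.1868]
orientation: [3.076, -0.62, 0.0]
wrist_force: [-0.9, -0.5, -0.8]
grip_width: 0.0854
grasp_force: 0.0
```

Emit:
play_rows(targets=[1,0,0,15,0,1,0,0,15,0,1,0,0,0,0,1,0,0,0,0,1,0,0,0,0,1,0,0,0,0,1,0,0,0,0,1,0,0,0,0])

```text
clock: 17.1
tool_pos: [0.474, 0.0296, 0.1579]
orientation: [-3.083, 0.603, -0.002]
wrist_force: [0.1, 0.2, 0.1]
grip_width: 0.0855
grasp_force: 0.0
```

```bash
python3 - <<'E'
from h import *
p=snapshot('wrist');save('w9',p);q6=dict(np.load('w6.npz'))
s=readout.observe();R=Ro.from_rotvec(s['orientation']).as_matrix();print(s['tool_pos'],R[:,0])
W=np.array([[0.5089, 0.0148, 0.038], [0.486, 0.0242, 0.038], [0.4627, 0.0333, 0.038], [0.4401, 0.042, 0.038]])
print(proj(p,W).round(1))
g=cv2.cvtColor(p['color'],cv2.COLOR_RGB2GRAY)
m=nets.cut_out('cell_block',p)
r=m[0];print(r['score'],np.round(r['box']))
# dark-well contours inside the box
x0,y0,x1,y1=map(int,r['box']);sub=cv2.GaussianBlur(g[y0:y1,x0:x1],(3,3),0)
b=cv2.adaptiveThreshold(sub,255,cv2.ADAPTIVE_THRESH_MEAN_C,cv2.THRESH_BINARY_INV,41,8)
for c in cv2.findContours(b,cv2.RETR_EXTERNAL,cv2.CHAIN_APPROX_NONE)[0]:
    if cv2.contourArea(c)>60: print(np.add(cv2.boundingRect(c),[x0,y0,0,0]),cv2.contourArea(c))
u=np.load  # edges of block along a row through the middle
for y in range(y0+20,y1-5,25): print(y,g[y,x0-8:x1+8:2].tolist())
print(x0-8)
E
```

```text
[0.47384879 0.0295424  0.15783357] [ 0.92621094 -0.37700428  0.00103054]
[[329.4 170.6]
 [329.2 206.3]
 [329.7 240.8]
 [330.3 272.6]]
0.86 [295. 138. 366. 293.]
[317 263  23  20] 330.5
[319 231  22  21] 315.0
[294 196   8  93] 196.5
[312 168  51  51] 871.5
[316 163  27  23] 279.0
[294 141  69  11] 454.5
158 [132, 134, 133, 132, 135, 156, 189, 190, 189, 189, 189, 189, 189, 189, 189, 188, 188, 189, 189, 190, 189, 190, 190, 189, 189, 189, 189, 190, 188, 188, 189, 189, 190, 190, 188, 189, 189, 188, 188, 188, 188, 188, 187, 188]
183 [130, 133, 133, 133, 134, 146, 149, 152, 150, 149, 149, 150, 150, 148, 149, 145, 110, 85, 86, 88, 87, 87, 87, 87, 88, 87, 88, 122, 149, 149, 149, 152, 148, 148, 149, 151, 149, 148, 161, 188, 189, 188, 189, 189]
208 [132, 168, 173, 135, 134, 143, 148, 151, 148, 150, 153, 150, 150, 150, 147, 145, 112, 137, 146, 148, 148, 147, 149, 151, 148, 150, 111, 120, 150, 149, 149, 150, 147, 147, 147, 148, 147, 148, 177, 188, 189, 189, 188, 188]
233 [133, 133, 133, 132, 133, 137, 147, 152, 187, 190, 189, 189, 189, 190, 190, 186, 172, 176, 189, 189, 189, 186, 149, 151, 150, 151, 115, 170, 189, 189, 189, 189, 189, 190, 190, 190, 190, 190, 187, 188, 189, 188, 189, 188]
258 [129, 128, 126, 125, 128, 130, 146, 145, 149, 147, 146, 148, 148, 173, 187, 187, 189, 189, 190, 188, 189, 190, 189, 189, 190, 189, 189, 189, 190, 190, 190, 190, 189, 189, 190, 189, 189, 189, 189, 189, 189, 189, 188, 189]
283 [126, 126, 124, 126, 124, 124, 140, 143, 146, 145, 145, 145, 149, 146, 145, 147, 136, 137, 139, 138, 160, 178, 179, 178, 176, 177, 176, 183, 189, 190, 189, 189, 189, 190, 189, 190, 189, 189, 189, 188, 187, 187, 188, 188]
286
```

Emit:
play_rows(targets=[1,1,0.5,8,0,1,0,0,18,0,1,0,0,26,0,1,0,0,28,0,1,0,0,28,0,1,0,0,22,0,1,0,0,12,0,1,0,0,6,0])

```text
clock: 17.87
tool_pos: [0.4727, 0.0283, 0.007]
orientation: [3.082, -0.603, -0.006]
wrist_force: [0.2, 0.9, 1.0]
grip_width: 0.0855
grasp_force: 0.0
```

Emit:
play_rows(targets=[1,0,0,0,0,-1,0,0,0,0,-1,0,0,0,0,-1,0,0,0,0,-1,0,0,0,0,-1,0,0,0,0,-1,0,0,0,0,-1,0,0,0,0])

```text
clock: 18.53
tool_pos: [0.4752, 0.0286, 0.0105]
orientation: [-3.083, 0.604, -0.004]
wrist_force: [-0.7, 0.1, 6.3]
grip_width: 0.0449
grasp_force: 62.7
```

```bash
python3 - <<'E'
from h import *
s=readout.observe();print(s['tool_pos'],s['wrist_force'],s['grip_width'],s['grasp_force'],np.round(s['joint_positions'],2))
p=snapshot('wrist');save('w10',p);np.savez('w10.npz',**{k:np.array(p[k]) for k in ('intrinsics','R','t')})
W=np.array([[0.5089, 0.0148, 0.038], [0.486, 0.0242, 0.038], [0.4627, 0.0333, 0.038], [0.4401, 0.042, 0.038]])
print(proj(p,W).round(1));r=nets.cut_out('cell_block',p);print([(k['score'],np.round(k['box'])) for k in r])
# predicted corners of body top
R=Ro.from_rotvec(s['orientation']).as_matrix();c=np.array([.4744,.0286,0])
f=lambda x,y,z:c+R[:,0]*x-R[:,1]*y+np.array([0,0,z])
print(proj(p,[f(.051,.023,.038),f(.051,-.023,.038),f(.059,.023,.006),f(.059,-.011,.006)]).round(1))
g=cv2.cvtColor(p['color'],cv2.COLOR_RGB2GRAY);print(g[40:260:2,330].tolist())
E
```

```text
[0.47517042 0.02856203 0.01047691] [-0.68337852  0.14465214  6.34217454] 0.04486268419495759 62.67439305782318 [-0.06  0.48 -0.11  2.17  0.11  0.49 -2.21]
[[329.4 226.6]
 [329.1 300.1]
 [330.1 367. ]
 [331.3 425.8]]
[(0.73, array([253., 152., 404., 405.]))]
[[253.6 182.1]
 [406.8 182. ]
 [268.5 149.2]
 [359.1 149.2]]
[201, 201, 202, 202, 202, 202, 202, 202, 201, 202, 203, 201, 202, 201, 202, 202, 203, 203, 203, 203, 203, 203, 202, 202, 202, 203, 203, 202, 203, 203, 203, 203, 203, 203, 203, 203, 203, 204, 204, 203, 203, 203, 204, 204, 203, 204, 204, 204, 204, 202, 203, 203, 204, 203, 194, 148, 194, 205, 205, 205, 204, 193, 164, 161, 161, 160, 143, 85, 84, 85, 83, 84, 151, 205, 205, 205, 205, 205, 205, 205, 205, 205, 205, 198, 169, 162, 163, 162, 163, 162, 163, 163, 163, 162, 161, 133, 86, 86, 84, 87, 86, 86, 87, 85, 85, 85, 88, 137, 141, 161]
```

Emit:
play_rows(targets=[-1,0,0,-5,0,-1,0,0,-12,0,-1,0,0,-20,0,-1,0,0,-24,0,-1,0,0,-24,0,-1,0,0,-22,0,-1,0,0,-15,0,-1,0,0,-8,-3])

```text
clock: 19.3
tool_pos: [0.4749, 0.0286, 0.1416]
orientation: [-3.097, 0.521, -0.005]
wrist_force: [1.3, 0.5, -3.3]
grip_width: 0.0452
grasp_force: 61.8
```

Emit:
play_rows(targets=[-1,0,0,0,-6,-1,0,0,0,-7,-1,0,0,0,-7,-1,0,0,0,-7,-1,0,0,0,-7,-1,0,0,0,-7,-1,0,0,0,-7,-1,0,0,0,-7])

```text
clock: 19.97
tool_pos: [0.4735, 0.0284, 0.1393]
orientation: [2.986, 0.976, -0.001]
wrist_force: [0.1, 0.5, -2.3]
grip_width: 0.0453
grasp_force: 61.6
```

Emit:
play_rows(targets=[-1,0,0,0,-7,-1,0,0,0,-7,-1,0,0,0,-7,-1,0,0,0,-6,-1,0,0,0,-5,-1,0,0,0,-2.3,-1,0,0,0,0,-1,0,0,0,0])

```text
clock: 20.63
tool_pos: [0.4738, 0.0283, 0.1393]
orientation: [-2.572, -1.803, 0.001]
wrist_force: [0.1, 0.6, -2.2]
grip_width: 0.0449
grasp_force: 61.7
```

```bash
python3 - <<'E'
from h import *
s=readout.observe();R=Ro.from_rotvec(s['orientation']).as_matrix();yaw=np.degrees(np.arctan2(R[1,0],R[0,0]))
print(s['tool_pos'],yaw,s['wrist_force'],s['grip_width'],s['grasp_force'],np.round(s['joint_positions'],2))
print(R.T@(np.array([.5713,.2778,.14])-s['tool_pos'])*1000)
E
```

```text
[0.47380934 0.02834002 0.13929094] 70.06197972680677 [ 0.07985169  0.62259914 -2.23506893] 0.04493979628334546 61.666528433561325 [ 0.24  0.29 -0.45  2.07  0.18  0.81 -0.67]
[267.75222525   6.58034671  -0.81234558]
```

Emit:
play_rows(targets=[-1,20,0.5,0,0,-1,36,1,0,0,-1,40,1,0,0,-1,40,1,0,0,-1,40,1,0,0,-1,40,1,0,0,-1,34,1,0,0,-1,18,0,0,0])

```text
clock: 21.3
tool_pos: [0.5716, 0.2839, 0.1393]
orientation: [-2.567, -1.808, -0.004]
wrist_force: [0.3, -0.0, -2.0]
grip_width: 0.0451
grasp_force: 61.7
```

Emit:
play_rows(targets=[-1,0,0,0,0,-1,0,0,0,0,-1,0,0,0,0,-1,0,0,0,0,-1,0,0,0,0,-1,0,0,0,0,-1,0,0,0,0,-1,0,0,0,0])

```text
clock: 21.97
tool_pos: [0.5715, 0.2779, 0.1395]
orientation: [2.572, 1.804, 0.0]
wrist_force: [0.9, 0.0, -2.2]
grip_width: 0.0453
grasp_force: 61.7
```

```bash
python3 - <<'E'
from h import *
s=readout.observe();R=Ro.from_rotvec(s['orientation']).as_matrix();yaw=np.degrees(np.arctan2(R[1,0],R[0,0]))
T=np.array(s['tool_pos']);print(T,yaw,s['wrist_force'],s['grip_width'])
print((R.T@(np.array([.5713,.2778,.14])-T)*1000).round(1))
p=snapshot('wrist');a=snapshot('scene');b=snapshot('side')
save('w11',p);save('a11',a);save('b11',b)
# predicted pixels: nest features in shaker frame from nest: +y dir, key post, screws
N=np.array([.5713,.2778,.052]);yw=np.radians(70.1);Y=np.array([np.cos(yw),np.sin(yw),0]);X=np.array([np.sin(yw),-np.cos(yw),0])
scr=np.array([[0.6451,.3323,.0519],[.5509,.3653,.0519]])
B=T+np.array([0,0,-.0103])-R[:,0]*.0007
f=lambda x,y,z:B+R[:,0]*x+(-R[:,1])*y+np.array([0,0,z])
for n,q in (('w',p),('scene',a),('side',b)):
    print(n,'screws',proj(q,scr).round(1).tolist(),'blocktop',proj(q,[f(sx*.051,sy*.023,.038) for sx,sy in((1,1),(1,-1),(-1,-1),(-1,1))]).round(1).tolist(),'flange +x',proj(q,[f(.059,.023,.006),f(.059,-.015,.006)]).round(1).tolist())
im=p['color'].copy()
for u in proj(p,[f(.051,.023,.038),f(.051,-.023,.038),f(.059,.023,.006),f(.059,-.015,.006)]): cv2.circle(im,tuple(np.round(u).astype(int)),3,(255,0,0),1)
for u in proj(p,scr): cv2.circle(im,tuple(np.round(u).astype(int)),6,(0,255,0),1)
for x,y in((.022,.05),(-.022,.05)):
    cv2.circle(im,tuple(np.round(proj(p,N+X*x+Y*y+[0,0,.029])[0]).astype(int)),4,(0,0,255),1)
g=lambda i,x,y,w,h:cv2.resize(i[y:y+h,x:x+w],(280,210),interpolation=cv2.INTER_CUBIC)
t=proj(a,T)[0].astype(int);v=proj(b,T)[0].astype(int)
cv2.imwrite('pics/c11.png',np.hstack([cv2.resize(im,(520,390),interpolation=cv2.INTER_AREA),np.vstack([g(a['color'],t[0]-60,t[1]-35,120,90),g(b['color'],v[0]-50,v[1]-35,100,75)])[:390]])[:,:,::-1])
E
```

```text
[0.57150226 0.27788528 0.13946899] 70.10028651730434 [ 0.87328419  0.03767515 -2.22981421] 0.04530214072061937
[-0.1 -0.2 -0.5]
w screws [[415.9, 109.8], [241.5, 111.7]] blocktop [[250.7, 183.7], [404.0, 183.7], [389.7, 458.9], [265.3, 459.0]] flange +x [[266.0, 150.3], [367.3, 150.2]]
scene screws [[183.9, 329.4], [213.4, 354.0]] blocktop [[211.5, 278.5], [197.5, 269.1], [251.3, 251.8], [266.2, 260.0]] flange +x [[209.2, 298.3], [197.7, 289.9]]
side screws [[305.4, 160.7], [270.0, 161.1]] blocktop [[277.0, 130.1], [294.4, 130.0], [293.8, 151.5], [275.5, 151.6]] flange +x [[277.7, 138.9], [291.8, 138.8]]
```

View pics/c11.png

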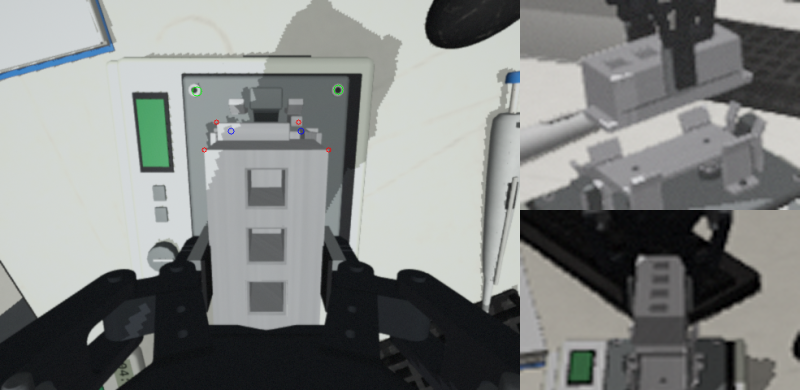

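Picture: block over the nest, notched corner (up-right here) at the key-post side, predicted screw positions (green) lie on the screws and predicted block corners (red) on the block. I check the residuals numerically.

```bash
python3 - <<'E'
import cv2,numpy as np
g=cv2.cvtColor(cv2.imread('pics/w11.png'),cv2.COLOR_BGR2GRAY).astype(float)
for u in ((416,110),(241,112)):
    x,y=u;r=8;w=g[y-r:y+r+1,x-r:x+r+1];w=np.clip(w-np.median(w)-25,0,None);Y,X=np.mgrid[y-r:y+r+1,x-r:x+r+1];print((w*X).sum()/w.sum(),(w*Y).sum()/w.sum())
for y in (200,230,260): 
    d=g[y,235:425];print(y,d[8:28].astype(int).tolist(),d[155:178].astype(int).tolist())
for x in (290,320,345): print(x,'col 140..195',g[140:195,x].astype(int).tolist())
E
```

```text
415.15911282545807 109.73866923818707
239.3196248196248 110.6482683982684
200 [154, 154, 153, 153, 154, 153, 153, 153, 162, 203, 214, 216, 216, 216, 216, 216, 216, 216, 215, 216] [173, 172, 171, 172, 170, 171, 172, 171, 172, 171, 173, 174, 170, 138, 108, 100, 102, 101, 100, 100, 102, 100, 102]
230 [153, 152, 152, 153, 153, 153, 152, 152, 153, 154, 173, 207, 215, 213, 185, 169, 169, 169, 169, 170] [172, 172, 170, 170, 169, 169, 170, 170, 171, 172, 170, 158, 119, 102, 100, 101, 100, 100, 101, 100, 100, 100, 99]
260 [151, 152, 152, 152, 152, 152, 152, 151, 151, 151, 152, 152, 161, 166, 168, 168, 168, 169, 168, 168] [170, 169, 168, 167, 168, 168, 170, 170, 172, 168, 137, 116, 142, 149, 149, 149, 149, 149, 149, 149, 149, 149, 148]
290 col 140..195 [170, 155, 154, 153, 153, 143, 118, 105, 104, 107, 111, 154, 205, 215, 215, 215, 207, 186, 176, 176, 176, 176, 175, 174, 173, 172, 171, 170, 169, 169, 169, 167, 152, 103, 94, 96, 95, 96, 96, 96, 96, 95, 92, 97, 129, 166, 169, 169, 170, 170, 170, 169, 170, 169, 170]
320 col 140..195 [39, 39, 39, 39, 41, 36, 39, 39, 40, 54, 84, 123, 160, 171, 173, 173, 173, 173, 175, 176, 175, 175, 175, 174, 174, 173, 172, 171, 171, 169, 168, 167, 153, 105, 93, 94, 96, 93, 94, 96, 95, 97, 97, 99, 130, 169, 172, 171, 172, 173, 172, 171, 171, 171, 172]
345 col 140..195 [104, 103, 103, 101, 103, 101, 101, 101, 101, 100, 102, 124, 162, 172, 173, 172, 172, 172, 174, 176, 176, 176, 178, 176, 175, 173, 172, 172, 171, 171, 169, 167, 153, 105, 97, 97, 94, 95, 93, 94, 96, 95, 96, 98, 130, 168, 170, 171, 171, 169, 171, 171, 170, 170, 170]
```

```bash
python3 - <<'E'
from h import *
s=readout.observe();R=Ro.from_rotvec(s['orientation']).as_matrix();T=np.array(s['tool_pos'])
p=snapshot('wrist');g=cv2.cvtColor(p['color'],cv2.COLOR_RGB2GRAY).astype(float)
N=np.array([.5713,.2778,.052]);yw=np.radians(70.1);Y=np.array([np.cos(yw),np.sin(yw),0]);X=np.array([np.sin(yw),-np.cos(yw),0])
print('model screws',proj(p,[N+X*.0503+Y*.0764,N-X*.0503+Y*.0764]).round(1),'axis at table',proj(p,[np.r_[T[:2],.052]+R[:,0]*.0764]).round(1))
for x,y in ((416,110),(241,111)): print(g[y-9:y+10:1,x-11:x+12].astype(int).tolist()[::3])
# guide tops / plate corners via model: predicted table dark edge
print('row90',[(i,int(v)) for i,v in zip(range(150,520,1),g[90,150:520]) ][::6])
E
```

```text
model screws [[415.4 110.4]
 [239.5 110.4]] axis at table [[327.3 109.5]]
[[102, 101, 101, 103, 103, 102, 103, 102, 102, 102, 100, 100, 101, 100, 101, 102, 102, 101, 103, 101, 102, 102, 96], [102, 102, 103, 103, 102, 100, 103, 110, 119, 129, 137, 144, 144, 132, 125, 114, 105, 102, 102, 105, 101, 101, 92], [100, 102, 101, 99, 105, 132, 150, 155, 153, 146, 140, 140, 138, 143, 153, 154, 152, 137, 113, 103, 101, 98, 92], [101, 101, 102, 106, 137, 154, 155, 127, 76, 44, 38, 37, 38, 39, 66, 137, 153, 151, 132, 109, 102, 97, 89], [101, 102, 102, 102, 137, 152, 151, 127, 76, 46, 38, 35, 38, 51, 96, 143, 153, 146, 120, 105, 100, 96, 89], [102, 104, 101, 98, 101, 127, 144, 149, 150, 149, 150, 150, 151, 153, 153, 146, 132, 109, 102, 102, 101, 96, 88], [102, 103, 100, 102, 102, 100, 99, 94, 102, 103, 119, 117, 115, 105, 103, 102, 101, 103, 103, 101, 100, 94, 87]]
[[156, 155, 155, 156, 154, 155, 154, 156, 154, 154, 155, 155, 153, 144, 144, 152, 155, 154, 155, 155, 155, 154, 154], [153, 154, 154, 152, 173, 195, 204, 209, 211, 213, 212, 211, 209, 188, 146, 121, 146, 153, 156, 155, 155, 153, 153], [
[... 624 characters left out ...]
14), (174, 214), (180, 214), (186, 214), (192, 215), (198, 214), (204, 214), (210, 214), (216, 214), (222, 213), (228, 159), (234, 194), (240, 193), (246, 173), (252, 193), (258, 186), (264, 191), (270, 193), (276, 162), (282, 193), (288, 193), (294, 191), (300, 192), (306, 164), (312, 193), (318, 186), (324, 191), (330, 154), (336, 154), (342, 154), (348, 154), (354, 154), (360, 154), (366, 154), (372, 154), (378, 154), (384, 153), (390, 155), (396, 154), (402, 156), (408, 155), (414, 156), (420, 156), (426, 156), (432, 157), (438, 155), (444, 157), (450, 175), (456, 163), (462, 155), (468, 156), (474, 155), (480, 155), (486, 164), (492, 212), (498, 210), (504, 212), (510, 212), (516, 212)]
```

Emit:
play_rows(targets=[-1,0.6,-0.2,3,0,-1,0,0,7,0,-1,0,0,8,0,-1,0,0,8,0,-1,0,0,7,0,-1,0,0,5,0,-1,0,0,3,0,-1,0,0,2,0])

```text
clock: 22.83
tool_pos: [0.5712, 0.279, 0.0955]
orientation: [-2.571, -1.805, 0.001]
wrist_force: [-0.8, -0.3, -1.7]
grip_width: 0.0448
grasp_force: 61.7
```

Emit:
play_rows(targets=[-1,0,0,1.5,0,-1,0,0,1.5,0,-1,0,0,1.5,0,-1,0,0,1.5,0,-1,0,0,1.5,0,-1,0,0,1.5,0,-1,0,0,1.5,0,-1,0,0,1.5,0])

```text
clock: 23.5
tool_pos: [0.5717, 0.2792, 0.085]
orientation: [2.571, 1.805, 0.001]
wrist_force: [-2.1, -1.6, 5.5]
grip_width: 0.0449
grasp_force: 62.8
```

Emit:
play_rows(targets=[-1,0,0,1.5,0,-1,0,0,1.5,0,-1,0,0,1.5,0,-1,0,0,1.5,0,-1,0,0,1.5,0,-1,0,0,1.5,0,-1,0,0,1.5,0,-1,0,0,1.5,0])

```text
clock: 24.17
tool_pos: [0.5719, 0.2795, 0.0735]
orientation: [2.571, 1.805, 0.002]
wrist_force: [-2.3, -1.6, 8.2]
grip_width: 0.0448
grasp_force: 62.8
```

Emit:
play_rows(targets=[-1,0,0,1.5,0,-1,0,0,1.5,0,-1,0,0,0.5,0,-1,0,0,0,0,-1,0,0,0,0,-1,0,0,0,0,-1,0,0,0,0,-1,0,0,0,0])

```text
clock: 24.83
tool_pos: [0.5719, 0.2795, 0.0701]
orientation: [2.571, 1.805, 0.002]
wrist_force: [-1.8, -1.9, 8.7]
grip_width: 0.0452
grasp_force: 62.9
```

Emit:
play_rows(targets=[-1,0,0,0.5,0,-1,0,0,0.5,0,-1,0,0,0.5,0,-1,0,0,0.5,0,-1,0,0,0,0,-1,0,0,0,0,-1,0,0,0,0,-1,0,0,0,0])

```text
clock: 25.5
tool_pos: [0.572, 0.2795, 0.069]
orientation: [2.571, 1.804, 0.002]
wrist_force: [-3.7, -2.8, 13.1]
grip_width: 0.045
grasp_force: 63.8
```

Emit:
play_rows(targets=[-1,0,0,0.5,0,-1,0,0,0.5,0,-1,0,0,0.5,0,-1,0,0,0,0,-1,0,0,0,0,-1,0,0,0,0,-1,0,0,0,0,-1,0,0,0,0])

```text
clock: 26.17
tool_pos: [0.572, 0.2795, 0.0689]
orientation: [2.57, 1.804, 0.002]
wrist_force: [-6.3, -5.3, 22.1]
grip_width: 0.0451
grasp_force: 64.8
```

Emit:
play_rows(targets=[-1,0,0,0,0,-1,0,0,0,0,-1,0,0,0,0,-1,0,0,0,0,-1,0,0,0,0,-1,0,0,0,0,-1,0,0,0,0,-1,0,0,0,0])

```text
clock: 26.83
tool_pos: [0.572, 0.2795, 0.0689]
orientation: [2.57, 1.804, 0.002]
wrist_force: [-5.7, -5.4, 20.5]
grip_width: 0.0452
grasp_force: 64.8
```

```bash
python3 - <<'E'
from h import *
s=readout.observe();R=Ro.from_rotvec(s['orientation']).as_matrix();T=np.array(s['tool_pos']);print(T,s['wrist_force'],s['moment'])
p=snapshot('wrist');save('w12',p);g=cv2.cvtColor(p['color'],cv2.COLOR_RGB2GRAY).astype(float)
for r in nets.cut_out('latch_left',p)[:2]: print(r['score'],np.round(r['box']))
N=np.array([.5713,.2778,.052]);yw=np.radians(70.1);Y=np.array([np.cos(yw),np.sin(yw),0])
for z in (.0155,.02): print(z,proj(p,[N+Y*y+[0,0,z] for y in (.051,.055,.057,.059,.062,.066,.07)]).round(0).tolist())
u=int(proj(p,N+Y*.06+[0,0,.01])[0][0]);print(u,g[60:200:2,u].astype(int).tolist());print(g[60:200:2,u+45].astype(int).tolist())
E
```

```text
[0.57196572 0.27949648 0.06893553] [-5.71258818 -5.44824188 20.46910521] [-0.82636372  1.65404626  0.07638805]
0.59 [294.  98. 360. 168.]
0.0155 [[327.0, 176.0], [327.0, 165.0], [327.0, 159.0], [327.0, 154.0], [327.0, 145.0], [327.0, 134.0], [327.0, 123.0]]
0.02 [[327.0, 177.0], [327.0, 166.0], [327.0, 160.0], [327.0, 155.0], [327.0, 146.0], [327.0, 134.0], [327.0, 123.0]]
327 [168, 172, 174, 175, 173, 173, 174, 176, 173, 102, 33, 56, 89, 94, 96, 100, 100, 101, 100, 102, 99, 83, 101, 107, 108, 107, 107, 107, 106, 108, 105, 105, 106, 105, 104, 104, 103, 105, 103, 104, 100, 85, 67, 60, 54, 40, 41, 43, 39, 39, 40, 40, 46, 143, 171, 170, 154, 96, 96, 97, 97, 95, 130, 171, 171, 171, 171, 172, 172, 172]
[169, 173, 174, 174, 174, 174, 174, 173, 173, 127, 30, 54, 87, 92, 98, 100, 101, 101, 100, 100, 101, 100, 101, 101, 101, 100, 101, 101, 102, 100, 102, 102, 128, 149, 149, 147, 146, 140, 107, 107, 109, 109, 110, 107, 107, 108, 97, 81, 76, 71, 73, 72, 69, 69, 71, 69, 74, 90, 94, 97, 97, 96, 131, 174, 175, 173, 173, 173, 173, 174]
```

Left hook (dark, rows 150–164) now lies over the flange (bright strip 166–172): swung in; plate is at its stop. Hold a bit more, then release and rise.

Emit:
play_rows(targets=[-1,0,0,0,0,-1,0,0,0,0,-1,0,0,0,0,-1,0,0,0,0,-1,0,0,0,0,-1,0,0,0,0,-1,0,0,-0.5,0,-1,0,0,-1,0])

```text
clock: 27.6
tool_pos: [0.572, 0.2795, 0.0691]
orientation: [2.571, 1.804, 0.003]
wrist_force: [-1.6, -1.8, 7.9]
grip_width: 0.045
grasp_force: 63.3
```

Emit:
play_rows(targets=[1,0,0,0,0,1,0,0,0,0,1,0,0,0,0,1,0,0,0,0,1,0,0,0,0,1,0,0,0,0,1,0,0,0,0,1,0,0,0,0])

```text
clock: 28.27
tool_pos: [0.5714, 0.279, 0.0667]
orientation: [2.571, 1.805, -0.0]
wrist_force: [-0.6, 0.3, 1.0]
grip_width: 0.0857
grasp_force: 0.0
```

Emit:
play_rows(targets=[1,0,0,-5,0,1,0,0,-15,0,1,0,0,-20,0,1,0,0,-25,0,1,0,0,-25,0,1,0,0,-25,0,1,0,0,-25,0,1,0,0,-20,0])

```text
clock: 28.93
tool_pos: [0.5717, 0.2794, 0.2295]
orientation: [2.571, 1.805, 0.004]
wrist_force: [0.8, -0.1, -0.7]
grip_width: 0.0851
grasp_force: 0.0
```

Emit:
play_rows(targets=[1,-10,0,0,0,1,-10,0,0,0,1,-10,0,0,0,1,-10,0,0,0,1,0,0,0,0,1,0,0,0,0,1,0,0,0,0,1,0,0,0,0])

```text
clock: 29.6
tool_pos: [0.5578, 0.242, 0.2265]
orientation: [-2.57, -1.806, 0.0]
wrist_force: [-0.0, -0.2, 0.4]
grip_width: 0.0852
grasp_force: 0.0
```

```bash
python3 - <<'E'
from h import *
p=snapshot('wrist');save('w13',p);g=cv2.cvtColor(p['color'],cv2.COLOR_RGB2GRAY).astype(float)
a=snapshot('scene');save('a13',a)
print(readout.observe()['tool_pos'])
N=np.array([.5713,.2778,.052]);yw=np.radians(70.1);Y=np.array([np.cos(yw),np.sin(yw),0]);X=np.array([np.sin(yw),-np.cos(yw),0])
for z in (.0475,):
    c=[N+X*x+Y*y+[0,0,z] for x,y in((.023,.051),(-.023,.051),(-.023,-.051),(.023,-.051))]
    print('top corners',proj(p,c).round(1).tolist())
# profile along the nest axis (image column) at both ends, y in mm from nest, at flange-top height
for sgn in (1,-1):
    for x in (0,-.014):
        print(sgn,x,[(m,int(cv2.getRectSubPix(g.astype(np.float32),(1,1),tuple(map(float,proj(p,N+X*x+Y*sgn*m/1000+[0,0,.0155])[0])))[0,0])) for m in np.arange(44,80,1.5)])
for x in (0.018,-.018):
  print('side edges',x,[(m,int(cv2.getRectSubPix(g.astype(np.float32),(1,1),tuple(map(float,proj(p,N+X*x+Y*m/1000+[0,0,.0475])[0])))[0,0])) for m in list(range(-56,-44))+list(range(46,56))])
for n in ('cell_block','latch_left','latch_right'): print(n,[(round(r['score'],2),np.round(r['box'])) for r in nets.look_for(n,p)[:3]])
E
```

```text
[0.55780053 0.24200647 0.22662382]
top corners [[363.2, 91.7], [293.7, 91.7], [296.8, 239.4], [359.7, 239.5]]
1 0 [(np.float64(44.0), 167), (np.float64(45.5), 101), (np.float64(47.0), 140), (np.float64(48.5), 187), (np.float64(50.0), 185), (np.float64(51.5), 192), (np.float64(53.0), 193), (np.float64(54.5), 165), (np.float64(56.0), 44), (np.float64(57.5), 45), (np.float64(59.0), 51), (np.float64(60.5), 52), (np.float64(62.0), 52), (np.float64(63.5), 50), (np.float64(65.0), 75), (np.float64(66.5), 121), (np.float64(68.0), 136), (np.float64(69.5), 136), (np.float64(71.0), 136), (np.float64(72.5), 135), (np.float64(74.0), 135), (np.float64(75.5), 135), (np.float64(77.0), 134), (np.float64(78.5), 119)]
1 -0.014 [(np.float64(44.0), 192), (np.float64(45.5), 193), (np.float64(47.0), 193), (np.float64(48.5), 192), (np.float64(50.0), 193), (np.float64(51.5), 192), (np.float64(53.0), 192), (np.float64(54.5), 181), (np.float64(56.0), 157), (np.float64(57.5), 157), (np.float64(59.0), 182), (np.float64(60.5), 85), (np.float64(62.0), 87), (np.float64(63.5), 113), (np.float64(65.0), 113), (np.float
[... 1396 characters left out ...]
 83)]
side edges 0.018 [(-56, 113), (-55, 92), (-54, 82), (-53, 81), (-52, 81), (-51, 91), (-50, 130), (-49, 149), (-48, 150), (-47, 150), (-46, 150), (-45, 149), (46, 157), (47, 156), (48, 156), (49, 156), (50, 156), (51, 155), (52, 128), (53, 127), (54, 136), (55, 138)]
side edges -0.018 [(-56, 115), (-55, 94), (-54, 83), (-53, 82), (-52, 81), (-51, 93), (-50, 131), (-49, 149), (-48, 149), (-47, 149), (-46, 149), (-45, 149), (46, 192), (47, 192), (48, 193), (49, 192), (50, 192), (51, 192), (52, 175), (53, 164), (54, 181), (55, 185)]
cell_block [(0.75, array([294.,  86., 366., 244.]))]
latch_left [(0.64, array([312.,  55., 346.,  93.]))]
latch_right [(0.71, array([317., 239., 339., 268.]))]
```

```bash
python3 -c "
from h import *
print(readout.observe()['wrist_force']);print(close_job())"
```

```text
[-0.25520766  0.49151249 -0.62837119]
the job is handed in; nothing more can be done
None
```

The cell block is seated and latched in the shaker nest with its notch at the key post, and I handed the job in at about 30 s. The left hook shows over its flange. The right hook over its flange was hidden from the camera, so I judged that end from the block lying level at latched height. The tube block was not touched and is still in the rack.

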